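# Uncouple the air-line water trap and dock it for service

## Task

Take the water trap off the bench air coupler: pull the coupler's spring sleeve fully back so that the trap is pushed out, and let the sleeve snap forward again. Lift the trap off, stand it upright on the bare tabletop and let go of it; then take it again by its other pair of faces and set it upright on the floor of the wooden stand, square between the two side walls and about midway along them. Leave the cup, stamp, pinch pot and wooden rib where they are.

Things in the scene. Friction and masses are not known exactly. Their poses are not given: they have to be found in the camera images.
- coupler: Air coupler, fixed. Origin: table height, under front face of its upright plate. +y: coupler axis, from plate to trap; x across; z up. Grey base 90 wide (x), 15 thick, y -165 to +100 mm. Plate 90 wide, y -12 to 0, top z 95. Behind it the steel sleeve, then a rear block 60 wide, y -135 to -162, top z 67, and a bent pipe out to y -200. Coupler axis at z 40.
- ledge (a point): Centre of the top of the ledge: the part of the coupler's base in front of the plate, 90 (x) x 100 (y) mm, 15 mm above the table, on which the trap stands at the start. Axes as the coupler's.
- sleeve (a joint): How far the spring sleeve is pulled back (m): 0 = fully forward (rest), 0.015 = fully back, along the coupler's -y. Spring: 7 N at 0, about 12 N at 0.015; springs back when let go. The lock opens at about 0.011: an ejector then pushes the trap about 18 mm out (coupler +y), and it stays standing on the ledge.
- sleeve_grip (a point): Point on the axis of the spring sleeve, 40 mm above the table, where it is gripped from above across its 40 mm diameter (fingers closing along coupler x); 92 mm behind the plate's front face when forward; moves with the sleeve. A 48 mm flange, 10 thick, begins 14 mm behind this point (towards coupler -y) for the fingers to push against.
- trap_center (a point): Centre of the water trap: loose upright block, about 0.3 kg, 46 (x) x 56 (y) x 80 (z) mm, grey plastic below, metal above; this point is half-way up, 40 mm above its underside. At the start it stands on the ledge, its y along coupler y, locked to the coupler; the plate leaves no finger room at its -y face there: grip it on its two x faces (46 mm).
- trap_nipple (a point): Tip of the trap's brass nipple: it stands 30 mm out of the trap's -y face, 18 mm diameter, axis 25 mm above the underside (its top at 34 mm). Fingers gripping the -y and +y faces (56 mm) must stay higher than that.
- stand: Wooden stand, fixed. Origin: centre of underside, table height. Base 150 (x) x 92 (y) x 8 mm (floor); two side walls 72 long (x), 12 thick, at y = +36 and -36 mm, tops 86 mm above the table; inner gap 60 mm: no finger room at the trap's x faces. Open at both ends. The trap goes midway along the walls (over the origin), its y axis along the stand's x, nipple to either end, held by its y faces.
- glaze_cup: White glaze cup, 59 diameter, 58 high; leave alone. Origin: centre of its underside.
- wood_stamp: Wooden hand stamp standing upright, 26 x 26 x 52 mm; leave alone. Origin: centre of its underside.
- pinch_pot: Brown clay pinch pot, 82 diameter, 49 high; leave alone. Origin: centre of its underside.
- wood_rib: Flat kidney-shaped wooden rib, 48 x 96 x 8 mm; leave alone. Origin: centre of its underside.
There are look-alikes about, which are no part of the job. What is shaped like the part that bears trap_center but blue, green or turquoise is not meant.

How it is judged (in metres and radians):
On the way, in this order (a step that is already met when the one before it is completed fails the run):
1. the sleeve is pulled back by 12 mm or more of its 15 mm (value of joint sleeve above 0.012 m).
2. the sleeve is let go and fully forward (within 2 mm), and the trap stands pushed out by more than 10 mm (value of joint sleeve below 0.002 m and contact force between the fingers and sleeve below 0.1 N and y of trap_center in the frame of coupler above 0.039 m and angle between trap_center's own z axis and vertical below 0.2 rad), for 0.1 s.
3. the trap stands upright on the bare tabletop, let go (height (world z) of trap_center between 0.035 and 0.044 m and angle between trap_center's own z axis and vertical below 0.1 rad and contact force between the fingers and trap below 0.1 N), for 0.2 s.
At the end, for the whole second after the job is handed in: The water trap stands upright (within 0.1 rad) and still on the floor of the wooden stand, between its side walls, its long axis along the channel (within 0.25 rad, nipple to either end), its centre within 20 mm of midway along the walls; the coupler's sleeve is fully forward (within 2 mm) (x of trap_center in the frame of stand between -0.02 and 0.02 m and y of trap_center in the frame of stand between -0.012 and 0.012 m and z of trap_center in the frame of stand between 0.044 and 0.052 m and angle between the y axis of trap_center and the x axis of stand, either way round below 0.25 rad and angle between trap_center's own z axis and vertical below 0.1 rad and linear speed of trap below 0.02 m/s and value of joint sleeve below 0.002 m); the robot touches nothing.
It fails at once if the trap is tipped over (more than 0.7 rad) (angle between trap_center's own z axis and vertical above 0.7 rad).
It fails at once if a bystander is moved by more than 30 mm (distance of any of glaze_cup, wood_stamp, pinch_pot, wood_rib from where it was at the start of the episode above 0.03 m).
It also fails if it takes over 67 s, if anything falls off the work surface, if the arm or the gripper's body presses on something with over 40 N, if the wrist force passes 120 N, or if a joint passes its speed limit or range.

## Robot

A 6-joint arm with a two-finger parallel gripper is mounted at the origin on a cart in front of the work surface, level with it; the furniture and walls round the work are solid. World frame = base frame: x ahead of the robot, y to its left, z up, the work surface at z = 0. Lengths are in m, angles in degrees, forces in N, time in s.
With the tool pointing down it reaches from about 0.275 to 0.85 m from the base axis. Payload 19 kg.
Tool frame: the origin (TCP) lies at the very end of the fingers, on their centre line; the grasp point (between the pads) lies 19 mm behind it; z points along the fingers, y is the line along which they close (so a half turn about z gives the same grasp; the last joint's range is limited). The gripper opens to 85 mm and grips with 20 to 120 N. Pads are 22 mm wide; open, the fingers measure 114 mm over their backs; the gripper's body (76 mm by 85 mm) begins 54 mm behind the grasp point. The pads swing forward as they close: fully open they stand 13 mm farther back than shut.
Start: joints at [64.859, 8.623, 82.357, -0, 89.026, -7.678], TCP at [0.173, 0.548, 0.231] pointing down, gripper open.
Joint ranges: [-160.23, 160.23], [-39.13, 120.54], [6.94, 153.29], [-79.49, 259.48], [9.18, 160.14], [-161.06, 161.06]. Speed limits (degrees/s): [108.29, 108.29, 127.2, 172.46, 172.46, 172.46].

## Interface

Orientations are given as [roll, pitch, yaw] about the fixed x, y, z axes, in that order (R = Rz(yaw) Ry(pitch) Rx(roll)).
In Python, from bench import observe, snapshot, hand_in gives the robot as it stands. The module is installed in compiled form; this text tells all that it offers.
- The arm moves only by the shell command python3 -m creep 'ROWS' [FORCE]. ROWS is JSON, a list of rows, each an object of numbers: "dx", "dy", "dz": the shift along the world's x, y, z in units of 0.2 m (1.0 is 0.2 m); "spin": the turn about the world's z in units of 360 degrees (1.0 is 360 degrees); "fingers": the opening, from 0 (shut) to 1 (fully open). A call has exactly 8 rows; each row shifts and turns the commanded pose from where the row before left it; what a row does not reach is not made up. A row lasts 1/10 s, in which the tool goes at most 50 mm and 8.59 degrees, less where a joint would pass 70% of its speed; a pose out of reach is approached as far as the arm can. A call with a number of a shift or a turn outside -1 to 1 is refused whole. A call with a gripper value outside its range is refused whole. The fingers move at their own pace and stop on an object; FORCE is the grip in N (left out, the last holds). Time passes only in rows, so rows that do not move let the fingers close, or fill a call up. It gives the time, the measured TCP pose, the force, the opening and the grip force at its end, in the units of the state.
- observe(): the state, without advancing time (a new reading comes with each control period).
- snapshot(name): name is "scene" or "top" or "wrist"; returns a dict with "pixels" (400x640x3 uint8, red, green, blue), "range_z" (400x640 float32, m along the optical axis (not along the pixel's ray), 0 where there is no reading), "intrinsics" (3x3 intrinsics, pixels), "distortion" ([k1, k2, p1, p2, k3] as OpenCV has them; the pictures are not rectified), "R" (3x3) and "t" (3): a world point X has camera coordinates R X + t. Camera axes: x right, y down, z forward; pixel columns grow to the right and rows downward; lengths in m; the calibration is good to about 2 mm. A picture is of the moment at which its call begins.
- hand_in(): hands the job in; it is judged then, once.
The state is a dict: "clock": time; "joints": joint angles; "joint_vel": joint speeds; "effort": joint torques, N m; "eef_pos": TCP position; "tool_rot": TCP orientation; "ft_force": force on the tool from outside, world axes, zero at the start; "moment": the same for the moment, N m; "grip_width": finger opening in m; "finger_force": force on a finger pad.
Only numpy, scipy, OpenCV 4.12 (cv2) and the standard library are available. Lean on these libraries where they do the work, as an engineer would, in place of code of your own. Each camera call takes 0.05 s, during which the arm holds its last target. There are 200 camera calls.

## Working session

There is one attempt and no reset: what is moved stays moved. The work goes in short steps, Python scripts to look and compute and a shell command to move; the robot and the scene stay as the last step left them, time stands still between calls to the robot, and variables do not carry over. Pictures are saved under pics/ and viewed, at most 10 in all, crops included, and the job is handed in when it is done.

```bash
mkdir -p pics
cat > h.py <<'E'
import numpy as np, cv2, pickle
from bench import observe, snapshot
def save(name, fn):
    s=snapshot(name); pickle.dump(s,open(f'{fn}.pkl','wb')); cv2.imwrite(f'pics/{fn}.png',cv2.cvtColor(s['pixels'],cv2.COLOR_RGB2BGR)); return s
def load(fn): return pickle.load(open(f'{fn}.pkl','rb'))
def cloud(s):
    h,w=s['range_z'].shape
    u,v=np.meshgrid(np.arange(w),np.arange(h)); p=np.stack([u,v],-1).reshape(-1,1,2).astype(np.float64)
    n=cv2.undistortPoints(p,s['intrinsics'],s['distortion']).reshape(h,w,2)
    z=s['range_z']; c=np.dstack([n[...,0]*z,n[...,1]*z,z]); 
    X=(c-np.array(s['t']))@np.array(s['R']); X[z==0]=np.nan; return X
def crop(s,u0,v0,u1,v1,k,fn):
    cv2.imwrite(f'pics/{fn}.png',cv2.resize(cv2.cvtColor(s['pixels'][v0:v1,u0:u1],cv2.COLOR_RGB2BGR),None,fx=k,fy=k,interpolation=cv2.INTER_CUBIC))
E
python3 -c "
from h import *
save('scene','s1');save('top','t1');o=observe();print(o)"
```

```text
{'clock': 0.1, 'joints': array([ 6.48575281e+01,  8.64687910e+00,  8.23884947e+01,  7.06742281e-04,
        8.90265995e+01, -7.67538520e+00]), 'joint_vel': array([-0.04936773, -0.02286798, -0.11722464,  0.10031162, -0.03449732,
       -0.17943673]), 'effort': array([ 5.65431706e-03, -7.14378119e+01, -5.71797538e+01,  4.31736498e-05,
        7.00630058e-03,  2.61199276e-06]), 'eef_pos': array([0.17248893, 0.54828529, 0.23075513]), 'tool_rot': array([-1.79938676e+02, -8.97747253e-03,  1.62532896e+02]), 'ft_force': array([0.3060835 , 0.76403624, 0.77032187]), 'moment': array([ 0.03607204,  0.03703474, -0.01907521]), 'finger_force': 0.0, 'grip_width': 0.08517182953700594}
```

View pics/t1.png

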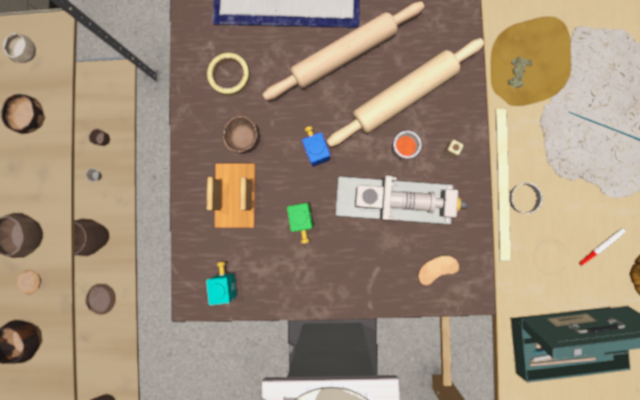

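View pics/s1.png

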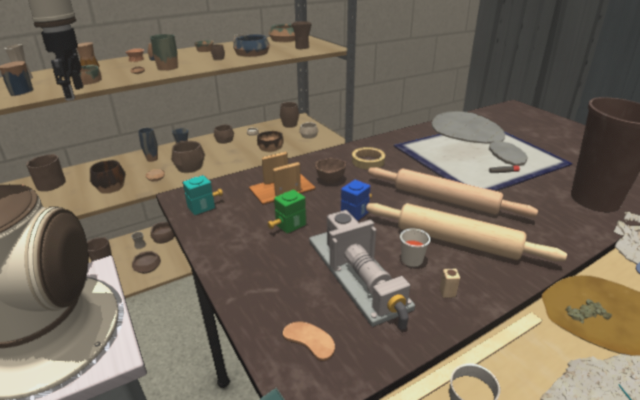

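Top view: coupler with its grey base at (337..455, 178..223) and the trap at about (370,196). Stand at (235,195), cup (407,145), stamp (456,147), pot (241,135), rib (439,270). What could be taken for the trap: the grey/metal one at (370,196), blue (316,148), green (299,217) and turquoise (220,290). By the description I take the grey one on the coupler, and check it in a close crop.

```bash
cat > m.py <<'E'
from h import *
s=load('t1');X=cloud(s)
crop(s,190,120,480,240,2.7,'c1')
def rect(mask,n):
    P=X[mask][:,:2].astype(np.float32); r=cv2.minAreaRect(P*1000); print(n,len(P),np.round(r[0],1),np.round(r[1],1),round(r[2],1),'z',np.round(np.nanmedian(X[mask][:,2]),4))
u,v=np.meshgrid(np.arange(640),np.arange(400)); Z=X[...,2]
def box(a,b,c,d): return (u>a)&(u<c)&(v>b)&(v<d)
print('table',np.nanmedian(Z[box(300,240,400,300)]))
rect(box(325,165,470,235)&(abs(Z-.015)<.004),'base')
rect(box(325,165,470,235)&(Z>.09),'trap+plate')
rect(box(350,165,470,235)&(Z>.055)&(Z<.075)&(u>435),'rear')
rect(box(200,155,262,235)&(abs(Z-.008)<.003),'standbase')
rect(box(200,155,262,235)&(Z>.08),'standwalls')
for n,b in dict(w1=(200,155,228,235),w2=(232,155,262,235)).items(): rect(box(*b)&(Z>.08),n)
for n,b in dict(cup=(388,125,425,162),stamp=(443,135,468,158),pot=(218,112,262,156),rib=(412,250,465,290),blue=(300,120,333,168),green=(284,200,316,245),turq=(203,258,240,310),pin=(325,35,490,150),ring=(200,45,255,100)).items():
    rect(box(*b)&(Z>.004 if n=='rib' else box(*b)&(Z>.015)),n)
print(np.round(X[195,362:388],3).tolist())
E
python3 m.py
```

```text
table -0.00043650248952063525
base 2217 [ 562.  -169.7] [287.9  90.3] 84.3 z 0.0145
trap+plate 672 [ 569.3 -103.4] [70.4 89.1] 83.7 z 0.0935
rear 384 [ 550.9 -279.3] [37.2 60. ] 83.6 z 0.0659
standbase 1764 [580.1 217.6] [120.3 164.6] 82.2 z 0.0078
standwalls 365 [584.9 210.6] [85.7 69.4] 88.6 z 0.0852
w1 188 [585.8 247. ] [12.9 69.4] 88.6 z 0.0852
w2 177 [583.7 174.3] [13.1 69. ] 88.6 z 0.0852
cup 575 [ 683.7 -185.1] [57.7 58. ] 22.4 z 0.033
stamp 192 [ 676.7 -295. ] [25.5 27.1] 60.3 z 0.0479
pot 551 [721.3 187. ] [76.9 80.3] 85.3 z 0.0337
rib 668 [ 406.9 -255.6] [72.8 91.6] 5.2 z 0.0074
blue 713 [691.6  12.5] [65.  90.2] 88.1 z 0.0756
green 657 [514.5  54. ] [85.6 46.4] 7.5 z 0.076
turq 834 [388.7 236.6] [85. 48.] 4.6 z 0.075
pin 5473 [ 809.1 -191.2] [363.1 276. ] 88.8 z 0.0506
ring 565 [870.  219.7] [94.  96.4] 87.5 z 0.0242
[[0.572, -0.08, 0.095], [0.572, -0.082, 0.096], [0.572, -0.085, 0.095], [0.572, -0.087, 0.091], [0.572, -0.089, 0.096], [0.572, -0.091, 0.094], [0.572, -0.093, 0.095], [0.572, -0.095, 0.094], [0.571, -0.097, 0.094], [0.571, -0.099, 0.096], [0.571, -0.101, 0.097], [0.571, -0.103, 0.096], [0.571, -0.106, 0.092], [0.571, -0.108, 0.095], [0.571, -0.11, 0.096], [0.571, -0.112, 0.094], [0.571, -0.114, 0.092], [0.571, -0.117, 0.086], [0.571, -0.119, 0.092], [0.571, -0.121, 0.088], [0.571, -0.123, 0.089], [0.572, -0.127, 0.076], [0.57, -0.126, 0.099], [0.571, -0.129, 0.094], [0.571, -0.131, 0.095], [0.57, -0.133, 0.095]]
```

View pics/c1.png

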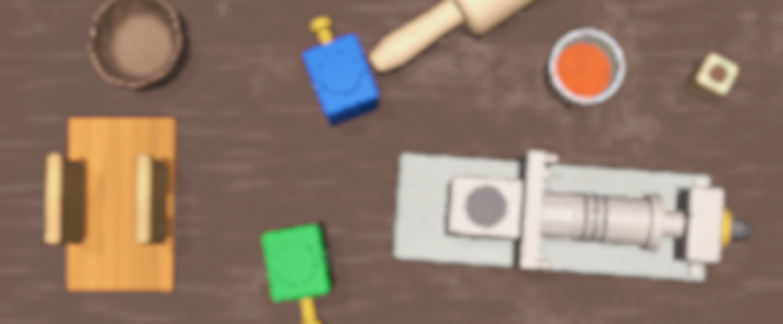

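The crop confirms the choice: the metal-topped trap at crop (485,207) is pressed against the plate, and the sleeve is at (600,215). Blue, green and turquoise are look-alikes.
Measurements match the given sizes (base 90 mm, walls 72 mm apart):
- Coupler origin is about (0.567, -0.126), yaw -6°.
- Stand is at about (0.585, 0.211), yaw -1.5°.
- Sleeve grip is at about (0.5575, -0.217).

Moving above the sleeve now, tool yaw 84.

```bash
python3 -m creep '[{"dx":0.08,"dy":-0.16,"spin":-0.0091,"fingers":1},{"dx":0.08,"dy":-0.16,"spin":-0.0091,"fingers":1},{"dx":0.08,"dy":-0.16,"spin":-0.0091,"fingers":1},{"dx":0.08,"dy":-0.16,"spin":-0.0091,"fingers":1},{"dx":0.08,"dy":-0.16,"spin":-0.0091,"fingers":1},{"dx":0.08,"dy":-0.16,"spin":-0.0091,"fingers":1},{"dx":0.08,"dy":-0.16,"spin":-0.0091,"fingers":1},{"dx":0.08,"dy":-0.16,"spin":-0.0091,"fingers":1}]' 60
python3 -m creep '[{"dx":0.08,"dy":-0.16,"spin":-0.0091,"fingers":1},{"dx":0.08,"dy":-0.16,"spin":-0.0091,"fingers":1},{"dx":0.08,"dy":-0.16,"spin":-0.0091,"fingers":1},{"dx":0.08,"dy":-0.16,"spin":-0.0091,"fingers":1},{"dx":0.08,"dy":-0.16,"spin":-0.0091,"fingers":1},{"dx":0.08,"dy":-0.16,"spin":-0.0091,"fingers":1},{"dx":0.08,"dy":-0.16,"spin":-0.0091,"fingers":1},{"dx":0.08,"dy":-0.16,"spin":-0.0091,"fingers":1}]'
python3 -m creep '[{"dx":0.08,"dy":-0.16,"spin":-0.0091,"fingers":1},{"dx":0.08,"dy":-0.16,"spin":-0.0091,"fingers":1},{"dx":0.08,"dy":-0.16,"spin":-0.0091,"fingers":1},{"dx":0.08,"dy":-0.16,"spin":-0.0091,"fingers":1},{"dx":0.08,"dy":-0.16,"spin":-0.0091,"fingers":1},{"dx":0.08,"dy":-0.16,"spin":-0.0091,"fingers":1},{"dx":0.08,"dy":-0.16,"spin":-0.0091,"fingers":1},{"dx":0,"dy":0,"fingers":1}]'
cat > c.py <<'E'
from h import *
s=save('wrist','w1'); X=cloud(s); Z=X[...,2]; o=observe(); print(o['eef_pos'],o['tool_rot'])
# coupler frame with yaw -6
a=np.radians(-6); O=np.array([.567,-.1258]); D=X[...,:2]-O
cx=D@[np.cos(a),np.sin(a)]; cy=D@[-np.sin(a),np.cos(a)]
for lo,hi in [(-.105,-.095),(-.09,-.075)]:
    m=(cy>lo)&(cy<hi)&(Z>.055)&(Z<.075)&(abs(cx)<.04); print('sleeve',m.sum(),np.nanmax(Z[m]),cx[m].mean(),cx[m].min(),cx[m].max())
m=(abs(cx)<.01)&(cy<-.02)&(cy>-.17)
b=np.arange(-.168,-.02,.003)
for l in b:
    k=m&(cy>=l)&(cy<l+.003)
    if k.sum(): print(round(l,3),round(float(np.nanpercentile(Z[k],90)),3),end=' | ')
E
python3 c.py
```

```text
[0.17249861 0.54834382 0.23084197] [-1.79950399e+02 -8.84896068e-03  1.62535405e+02]invalid input at $[0]: expected keys dx, dy, dz, spin, fingers
invalid input at $[0]: expected keys dx, dy, dz, spin, fingers
invalid input at $[0]: expected keys dx, dy, dz, spin, fingers
Traceback (most recent call last):
  File "c.py", line 7, in <module>
    m=(cy>lo)&(cy<hi)&(Z>.055)&(Z<.075)&(abs(cx)<.04); print('sleeve',m.sum(),np.nanmax(Z[m]),cx[m].mean(),cx[m].min(),cx[m].max())
                                                                              ~~~~~~~~~^^^^^^
ValueError: zero-size array to reduction operation fmax which has no identity
```

View pics/w1.png

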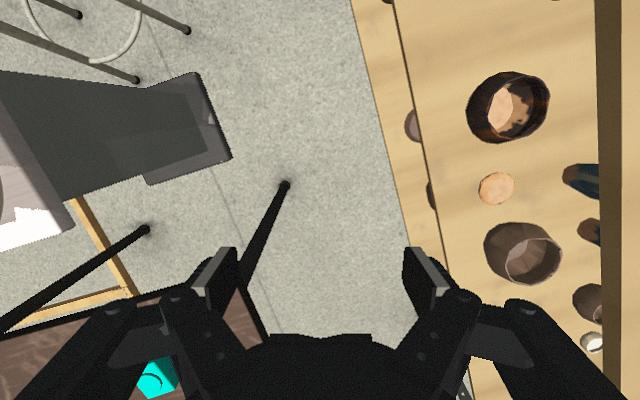

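The wrist picture is still from the start pose, because the rows were refused. Every row needs all the keys.

```bash
python3 -m creep '[{"dx":0.08,"dy":-0.16,"dz":0,"spin":-0.0091,"fingers":1},{"dx":0.08,"dy":-0.16,"dz":0,"spin":-0.0091,"fingers":1},{"dx":0.08,"dy":-0.16,"dz":0,"spin":-0.0091,"fingers":1},{"dx":0.08,"dy":-0.16,"dz":0,"spin":-0.0091,"fingers":1},{"dx":0.08,"dy":-0.16,"dz":0,"spin":-0.0091,"fingers":1},{"dx":0.08,"dy":-0.16,"dz":0,"spin":-0.0091,"fingers":1},{"dx":0.08,"dy":-0.16,"dz":0,"spin":-0.0091,"fingers":1},{"dx":0.08,"dy":-0.16,"dz":0,"spin":-0.0091,"fingers":1}]' 60
python3 -m creep '[{"dx":0.08,"dy":-0.16,"dz":0,"spin":-0.0091,"fingers":1},{"dx":0.08,"dy":-0.16,"dz":0,"spin":-0.0091,"fingers":1},{"dx":0.08,"dy":-0.16,"dz":0,"spin":-0.0091,"fingers":1},{"dx":0.08,"dy":-0.16,"dz":0,"spin":-0.0091,"fingers":1},{"dx":0.08,"dy":-0.16,"dz":0,"spin":-0.0091,"fingers":1},{"dx":0.08,"dy":-0.16,"dz":0,"spin":-0.0091,"fingers":1},{"dx":0.08,"dy":-0.16,"dz":0,"spin":-0.0091,"fingers":1},{"dx":0.08,"dy":-0.16,"dz":0,"spin":-0.0091,"fingers":1}]'
python3 -m creep '[{"dx":0.08,"dy":-0.16,"dz":0,"spin":-0.0091,"fingers":1},{"dx":0.08,"dy":-0.16,"dz":0,"spin":-0.0091,"fingers":1},{"dx":0.08,"dy":-0.16,"dz":0,"spin":-0.0091,"fingers":1},{"dx":0.08,"dy":-0.16,"dz":0,"spin":-0.0091,"fingers":1},{"dx":0.08,"dy":-0.16,"dz":0,"spin":-0.0091,"fingers":1},{"dx":0.08,"dy":-0.16,"dz":0,"spin":-0.0091,"fingers":1},{"dx":0.08,"dy":-0.16,"dz":0,"spin":-0.0091,"fingers":1},{"dx":0.08,"dy":-0.16,"dz":0,"spin":-0.0091,"fingers":1}]'
python3 -m creep '[{"dx":0,"dy":0,"dz":-0.08,"spin":0,"fingers":1},{"dx":0,"dy":0,"dz":-0.08,"spin":0,"fingers":1},{"dx":0,"dy":0,"dz":-0.08,"spin":0,"fingers":1},{"dx":0,"dy":0,"dz":0,"spin":0,"fingers":1},{"dx":0,"dy":0,"dz":0,"spin":0,"fingers":1},{"dx":0,"dy":0,"dz":0,"spin":0,"fingers":1},{"dx":0,"dy":0,"dz":0,"spin":0,"fingers":1},{"dx":0,"dy":0,"dz":0,"spin":0,"fingers":1}]'
python3 c.py
```

```text
clock: 0.95
eef_pos: [0.3008, 0.2911, 0.2312]
tool_rot: [-180.0, 0.0, 136.2]
ft_force: [-0.0, 0.2, 0.5]
grip_width: 0.0854
finger_force: 0.0
clock: 1.75
eef_pos: [0.4289, 0.035, 0.2313]
tool_rot: [180.0, -0.0, 110.0]
ft_force: [0.9, -0.2, 0.2]
grip_width: 0.0854
finger_force: 0.0
clock: 2.55
eef_pos: [0.5569, -0.221, 0.231]
tool_rot: [-180.0, -0.0, 83.8]
ft_force: [1.2, 0.2, 0.7]
grip_width: 0.0856
finger_force: 0.0
clock: 3.35
eef_pos: [0.5567, -0.2196, 0.1839]
tool_rot: [180.0, 0.0, 83.9]
ft_force: [-0.4, -0.6, 0.5]
grip_width: 0.0853
finger_force: 0.0
[ 0.5566798  -0.21958571  0.18374681] [1.79969818e+02 1.59786873e-02 8.39142503e+01]
sleeve 238 0.06151048330503223 0.0002772647862812128 -0.013327288224401854 0.013984360511133116
sleeve 394 0.061688285235690546 0.0003453743642140317 -0.014109861653933797 0.014766278168947395
-0.168 0.058 | -0.165 0.066 | -0.162 0.068 | -0.159 0.068 | -0.156 0.068 | -0.153 0.068 | -0.15 0.068 | -0.147 0.068 | -0.144 0.068 | -0.141 0.068 | -0.138 0.066 | -0.135 0.051 | -0.132 0.052 | -0.129 0.051 | -0.126 0.052 | -0.123 0.051 | -0.117 0.064 | -0.114 0.064 | -0.111 0.064 | -0.108 0.064 | -0.105 0.06 | -0.102 0.061 | -0.099 0.06 | -0.096 0.06 | -0.093 0.06 | -0.09 0.06 | -0.087 0.271 | -0.084 0.277 | -0.081 0.061 | -0.078 0.283 | -0.075 0.285 | -0.072 0.061 | -0.069 0.06 | -0.066 0.061 | -0.063 0.061 | -0.06 0.06 | -0.057 0.061 | -0.054 0.061 | -0.051 0.06 | -0.048 0.06 | -0.045 0.061 | -0.042 0.061 | -0.039 0.06 | -0.036 0.06 | -0.033 0.061 | -0.03 0.06 | -0.027 0.061 | -0.024 0.06 | -0.021 0.061 |
```

View pics/w1.png

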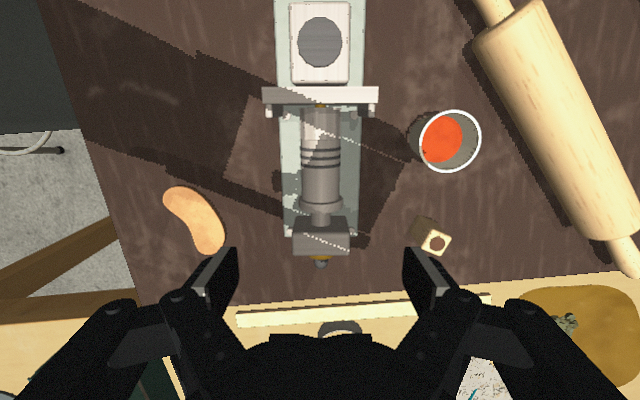

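The wrist picture shows the sleeve in line with the fingers: sleeve at (321,165), flange (320,205), rear block (320,235). The flange front measures -106 mm and the sleeve top 60 mm, both as given. Descending and gripping.

```bash
python3 -m creep '[{"dx":0.005,"dy":0.015,"dz":-0.1,"spin":0,"fingers":1},{"dx":0,"dy":0,"dz":-0.15,"spin":0,"fingers":1},{"dx":0,"dy":0,"dz":-0.15,"spin":0,"fingers":1},{"dx":0,"dy":0,"dz":-0.15,"spin":0,"fingers":1},{"dx":0,"dy":0,"dz":-0.15,"spin":0,"fingers":1},{"dx":0,"dy":0,"dz":-0.115,"spin":0,"fingers":1},{"dx":0,"dy":0,"dz":0,"spin":0,"fingers":1},{"dx":0,"dy":0,"dz":0,"spin":0,"fingers":1}]' 60
python3 -m creep '[{"dx":0,"dy":0,"dz":0,"spin":0,"fingers":0.3},{"dx":0,"dy":0,"dz":0,"spin":0,"fingers":0.3},{"dx":0,"dy":0,"dz":0,"spin":0,"fingers":0.3},{"dx":0,"dy":0,"dz":0,"spin":0,"fingers":0.3},{"dx":0,"dy":0,"dz":0,"spin":0,"fingers":0.3},{"dx":0,"dy":0,"dz":0,"spin":0,"fingers":0.3},{"dx":0,"dy":0,"dz":0,"spin":0,"fingers":0.3},{"dx":0,"dy":0,"dz":0,"spin":0,"fingers":0.3}]' 60
```

```text
clock: 4.2
eef_pos: [0.5578, -0.2167, 0.021]
tool_rot: [-180.0, 0.0, 83.9]
ft_force: [-0.2, 0.5, 0.8]
grip_width: 0.0856
finger_force: 0.0
clock: 5.0
eef_pos: [0.5573, -0.2167, 0.0214]
tool_rot: [-180.0, 0.0, 83.9]
ft_force: [-8.1, 2.6, 13.5]
grip_width: 0.0375
finger_force: 58.6
```

```bash
python3 -m creep '[{"dx":-0.001,"dy":-0.01,"dz":0,"spin":0,"fingers":0.3},{"dx":-0.001,"dy":-0.01,"dz":0,"spin":0,"fingers":0.3},{"dx":-0.001,"dy":-0.01,"dz":0,"spin":0,"fingers":0.3},{"dx":-0.001,"dy":-0.01,"dz":0,"spin":0,"fingers":0.3},{"dx":-0.001,"dy":-0.01,"dz":0,"spin":0,"fingers":0.3},{"dx":-0.001,"dy":-0.01,"dz":0,"spin":0,"fingers":0.3},{"dx":-0.001,"dy":-0.01,"dz":0,"spin":0,"fingers":0.3},{"dx":0,"dy":0,"dz":0,"spin":0,"fingers":0.3}]' 60
python3 -m creep '[{"dx":0,"dy":-0.005,"dz":0,"spin":0,"fingers":0.3},{"dx":0,"dy":-0.005,"dz":0,"spin":0,"fingers":0.3},{"dx":0,"dy":0,"dz":0,"spin":0,"fingers":0.3},{"dx":0,"dy":0,"dz":0,"spin":0,"fingers":0.3},{"dx":0,"dy":0,"dz":0,"spin":0,"fingers":0.3},{"dx":0,"dy":0,"dz":0,"spin":0,"fingers":0.3},{"dx":0,"dy":0,"dz":0,"spin":0,"fingers":0.3},{"dx":0,"dy":0,"dz":0,"spin":0,"fingers":0.3}]' 60
python3 -c "
from h import *
s=save('top','t2');X=cloud(s);Z=X[...,2]
a=np.radians(-6); D=X[...,:2]-[.567,-.1258]
cx=D@[np.cos(a),np.sin(a)]; cy=D@[-np.sin(a),np.cos(a)]
m=(Z>.088)&(Z<.1)&(abs(cx)<.02)&(cy>0)&(cy<.12); print(m.sum(),np.nanpercentile(cy[m],[2,50,98]),cx[m].mean())
crop(s,320,150,480,250,4,'c2')"
```

```text
clock: 5.8
eef_pos: [0.556, -0.2297, 0.0214]
tool_rot: [-180.0, -0.1, 83.9]
ft_force: [-8.4, 12.9, 17.0]
grip_width: 0.0371
finger_force: 58.7
clock: 6.6
eef_pos: [0.5558, -0.2314, 0.0213]
tool_rot: [-179.9, -0.1, 83.9]
ft_force: [-9.8, 13.3, 17.3]
grip_width: 0.0373
finger_force: 58.9
489 [0.02074715 0.04730334 0.07371348] -0.00018357253573850462
```

```bash
python3 -m creep '[{"dx":0,"dy":-0.005,"dz":0,"spin":0,"fingers":0.3},{"dx":-0.001,"dy":-0.005,"dz":0,"spin":0,"fingers":0.3},{"dx":0,"dy":0,"dz":0,"spin":0,"fingers":0.3},{"dx":0,"dy":0,"dz":0,"spin":0,"fingers":0.3},{"dx":0,"dy":0,"dz":0,"spin":0,"fingers":0.3},{"dx":0,"dy":0,"dz":0,"spin":0,"fingers":0.3},{"dx":0,"dy":0,"dz":0,"spin":0,"fingers":0.3},{"dx":0,"dy":0,"dz":0,"spin":0,"fingers":0.3}]' 60
```

```text
clock: 7.45
eef_pos: [0.5558, -0.2318, 0.0213]
tool_rot: [-179.9, -0.2, 84.0]
ft_force: [-8.1, 26.8, 20.6]
grip_width: 0.0373
finger_force: 59.2
```

The tool stopped moving while the force rose, so the sleeve is at its stop. The trap has also moved out, with its centre at coupler y = 47 mm. Opening, then rising.

```bash
python3 -m creep '[{"dx":0,"dy":0,"dz":0,"spin":0,"fingers":1},{"dx":0,"dy":0,"dz":0,"spin":0,"fingers":1},{"dx":0,"dy":0,"dz":0,"spin":0,"fingers":1},{"dx":0,"dy":0,"dz":0,"spin":0,"fingers":1},{"dx":0,"dy":0,"dz":0,"spin":0,"fingers":1},{"dx":0,"dy":0,"dz":0,"spin":0,"fingers":1},{"dx":0,"dy":0,"dz":0,"spin":0,"fingers":1},{"dx":0,"dy":0,"dz":0,"spin":0,"fingers":1}]' 60
python3 -m creep '[{"dx":0,"dy":0,"dz":0.1,"spin":0,"fingers":1},{"dx":0,"dy":0,"dz":0.15,"spin":0,"fingers":1},{"dx":0,"dy":0,"dz":0.15,"spin":0,"fingers":1},{"dx":0,"dy":0,"dz":0.15,"spin":0,"fingers":1},{"dx":0,"dy":0,"dz":0.15,"spin":0,"fingers":1},{"dx":0,"dy":0,"dz":0.1,"spin":0,"fingers":1},{"dx":0,"dy":0,"dz":0,"spin":0,"fingers":1},{"dx":0,"dy":0,"dz":0,"spin":0,"fingers":1}]' 60
cat > d.py <<'E'
from h import *
s=save('wrist','w2');X=cloud(s);Z=X[...,2]
a=np.radians(-6); D=X[...,:2]-[.567,-.1258]
cx=D@[np.cos(a),np.sin(a)]; cy=D@[-np.sin(a),np.cos(a)]
m=(Z>.09)&(Z<.1)&(abs(cx)<.04)&(cy>.004)&(cy<.12); print('trap',m.sum(),np.nanpercentile(cy[m],[1,50,99]),np.nanpercentile(cx[m],[1,99]))
r=cv2.minAreaRect((X[m][:,:2]*1000).astype(np.float32)); print(r, np.nanmedian(Z[m]))
m=(abs(cx)<.01)&(Z>.0625)&(Z<.067)&(cy<-.1)&(cy>-.134); print('flange',np.nanpercentile(cy[m],[2,98])); print(observe()['eef_pos'])
E
python3 d.py
```

```text
clock: 8.25
eef_pos: [0.556, -0.2346, 0.0203]
tool_rot: [-180.0, 0.0, 83.9]
ft_force: [-1.2, -1.2, 0.1]
grip_width: 0.0857
finger_force: 0.0
clock: 9.05
eef_pos: [0.5559, -0.2345, 0.1801]
tool_rot: [180.0, 0.0, 83.9]
ft_force: [0.6, 0.2, -1.2]
grip_width: 0.085
finger_force: 0.0
trap 2006 [0.01937428 0.03076384 0.04118401] [-0.02170324  0.02089898]
((569.9235229492188, -95.80506896972656), (23.596309661865234, 44.569679260253906), 83.95990753173828) 0.09149454454176366
flange [-0.11653492 -0.10744593]
[ 0.55570698 -0.23438555  0.17940644]
```

The flange is back at -107 mm, so the sleeve is forward, and the trap stands ejected. Going for the trap on its x faces.

```bash
python3 -m creep '[{"dx":0.0157,"dy":0.155,"dz":0,"spin":0,"fingers":1},{"dx":0.0157,"dy":0.155,"dz":0,"spin":0,"fingers":1},{"dx":0.0157,"dy":0.155,"dz":0,"spin":0,"fingers":1},{"dx":0.0157,"dy":0.155,"dz":0,"spin":0,"fingers":1},{"dx":0.0157,"dy":0.155,"dz":0,"spin":0,"fingers":1},{"dx":0,"dy":0,"dz":0,"spin":0,"fingers":1},{"dx":0,"dy":0,"dz":0,"spin":0,"fingers":1},{"dx":0,"dy":0,"dz":0,"spin":0,"fingers":1}]' 40
python3 -m creep '[{"dx":0,"dy":0,"dz":-0.1,"spin":0,"fingers":1},{"dx":0,"dy":0,"dz":-0.13,"spin":0,"fingers":1},{"dx":0,"dy":0,"dz":-0.13,"spin":0,"fingers":1},{"dx":0,"dy":0,"dz":-0.13,"spin":0,"fingers":1},{"dx":0,"dy":0,"dz":-0.13,"spin":0,"fingers":1},{"dx":0,"dy":0,"dz":-0.09,"spin":0,"fingers":1},{"dx":0,"dy":0,"dz":0,"spin":0,"fingers":1},{"dx":0,"dy":0,"dz":0,"spin":0,"fingers":1}]' 40
python3 -m creep '[{"dx":0,"dy":0,"dz":0,"spin":0,"fingers":0.4},{"dx":0,"dy":0,"dz":0,"spin":0,"fingers":0.4},{"dx":0,"dy":0,"dz":0,"spin":0,"fingers":0.4},{"dx":0,"dy":0,"dz":0,"spin":0,"fingers":0.4},{"dx":0,"dy":0,"dz":0,"spin":0,"fingers":0.4},{"dx":0,"dy":0,"dz":0,"spin":0,"fingers":0.4},{"dx":0,"dy":0,"dz":0,"spin":0,"fingers":0.4},{"dx":0,"dy":0,"dz":0,"spin":0,"fingers":0.4}]' 40
```

```text
clock: 9.9
eef_pos: [0.5714, -0.0802, 0.1796]
tool_rot: [-179.9, 0.0, 83.9]
ft_force: [-0.3, -0.0, 0.2]
grip_width: 0.0853
finger_force: 0.0
clock: 10.7
eef_pos: [0.5717, -0.0803, 0.0386]
tool_rot: [-180.0, -0.0, 83.9]
ft_force: [-0.7, -0.4, 0.6]
grip_width: 0.0853
finger_force: 0.0
clock: 11.5
eef_pos: [0.572, -0.0797, 0.0392]
tool_rot: [179.9, 0.0, 83.9]
ft_force: [-1.7, -0.1, 5.1]
grip_width: 0.0456
finger_force: 39.6
```

```bash
python3 -m creep '[{"dx":0.004,"dy":0.04,"dz":0,"spin":0,"fingers":0.4},{"dx":0.004,"dy":0.04,"dz":0,"spin":0,"fingers":0.4},{"dx":0.004,"dy":0.04,"dz":0,"spin":0,"fingers":0.4},{"dx":0.004,"dy":0.04,"dz":0,"spin":0,"fingers":0.4},{"dx":0,"dy":0,"dz":0.1,"spin":0,"fingers":0.4},{"dx":0,"dy":0,"dz":0.15,"spin":0,"fingers":0.4},{"dx":0,"dy":0,"dz":0.15,"spin":0,"fingers":0.4},{"dx":0,"dy":0,"dz":0.1,"spin":0,"fingers":0.4}]' 40
python3 -m creep '[{"dx":-0.058,"dy":0.04,"dz":0,"spin":-0.0148,"fingers":0.4},{"dx":-0.058,"dy":0.04,"dz":0,"spin":-0.0148,"fingers":0.4},{"dx":-0.058,"dy":0.04,"dz":0,"spin":-0.0148,"fingers":0.4},{"dx":-0.058,"dy":0.04,"dz":0,"spin":-0.0148,"fingers":0.4},{"dx":-0.058,"dy":0.04,"dz":0,"spin":-0.0148,"fingers":0.4},{"dx":-0.058,"dy":0.04,"dz":0,"spin":-0.0148,"fingers":0.4},{"dx":-0.058,"dy":0.04,"dz":0,"spin":-0.0148,"fingers":0.4},{"dx":-0.058,"dy":0.04,"dz":0,"spin":-0.0148,"fingers":0.4}]' 40
python3 -m creep '[{"dx":-0.058,"dy":0.04,"dz":0,"spin":-0.0148,"fingers":0.4},{"dx":-0.058,"dy":0.04,"dz":0,"spin":-0.0148,"fingers":0.4},{"dx":-0.058,"dy":0.04,"dz":0,"spin":-0.0148,"fingers":0.4},{"dx":-0.058,"dy":0.04,"dz":0,"spin":-0.0148,"fingers":0.4},{"dx":-0.058,"dy":0.04,"dz":0,"spin":-0.0148,"fingers":0.4},{"dx":-0.058,"dy":0.04,"dz":0,"spin":-0.0148,"fingers":0.4},{"dx":-0.058,"dy":0.04,"dz":0,"spin":-0.0148,"fingers":0.4},{"dx":-0.058,"dy":0.04,"dz":0,"spin":-0.0148,"fingers":0.4}]' 40
python3 -c "
from h import *
save('scene','s3')"
```

```text
clock: 12.3
eef_pos: [0.5752, -0.0473, 0.1405]
tool_rot: [179.9, 0.0, 83.9]
ft_force: [0.7, -1.6, -3.5]
grip_width: 0.0453
finger_force: 40.4
clock: 13.1
eef_pos: [0.4814, 0.017, 0.1383]
tool_rot: [-180.0, 0.0, 41.1]
ft_force: [0.1, -0.5, -2.3]
grip_width: 0.0455
finger_force: 40.4
clock: 13.9
eef_pos: [0.3885, 0.081, 0.1383]
tool_rot: [-180.0, 0.0, -1.5]
ft_force: [-0.4, 1.6, -2.1]
grip_width: 0.0456
finger_force: 40.4
```

View pics/s3.png

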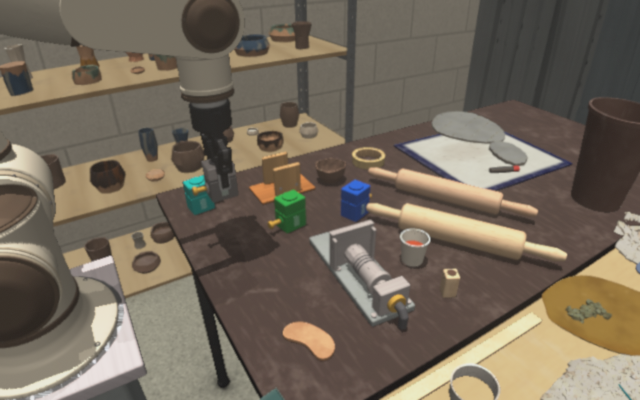

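The picture shows the trap upright in the gripper at about (218,180), with the nipple towards the robot. The ledge is empty and the bystanders are unmoved. Setting it down on the table, opening and rising.

```bash
python3 -m creep '[{"dx":0,"dy":0,"dz":-0.1,"spin":0,"fingers":0.4},{"dx":0,"dy":0,"dz":-0.15,"spin":0,"fingers":0.4},{"dx":0,"dy":0,"dz":-0.15,"spin":0,"fingers":0.4},{"dx":0,"dy":0,"dz":-0.1,"spin":0,"fingers":0.4},{"dx":0,"dy":0,"dz":-0.05,"spin":0,"fingers":0.4},{"dx":0,"dy":0,"dz":-0.015,"spin":0,"fingers":0.4},{"dx":0,"dy":0,"dz":0,"spin":0,"fingers":0.4},{"dx":0,"dy":0,"dz":0,"spin":0,"fingers":0.4}]' 40
```

```text
clock: 14.75
eef_pos: [0.3899, 0.0805, 0.0262]
tool_rot: [-180.0, -0.1, -1.3]
ft_force: [-0.6, 0.7, -2.4]
grip_width: 0.0454
finger_force: 40.4
```

```bash
python3 -m creep '[{"dx":0,"dy":0,"dz":-0.005,"spin":0,"fingers":0.4},{"dx":0,"dy":0,"dz":-0.005,"spin":0,"fingers":0.4},{"dx":0,"dy":0,"dz":0,"spin":0,"fingers":0.4},{"dx":0,"dy":0,"dz":0,"spin":0,"fingers":1},{"dx":0,"dy":0,"dz":0,"spin":0,"fingers":1},{"dx":0,"dy":0,"dz":0,"spin":0,"fingers":1},{"dx":0,"dy":0,"dz":0,"spin":0,"fingers":1},{"dx":0,"dy":0,"dz":0,"spin":0,"fingers":1}]' 40
python3 -m creep '[{"dx":0,"dy":0,"dz":0,"spin":0,"fingers":1},{"dx":0,"dy":0,"dz":0,"spin":0,"fingers":1},{"dx":0,"dy":0,"dz":0.1,"spin":0,"fingers":1},{"dx":0,"dy":0,"dz":0.15,"spin":0,"fingers":1},{"dx":0,"dy":0,"dz":0.15,"spin":0,"fingers":1},{"dx":0,"dy":0,"dz":0.15,"spin":0,"fingers":1},{"dx":0,"dy":0,"dz":0.15,"spin":0,"fingers":1},{"dx":0,"dy":0,"dz":0.1,"spin":0,"fingers":1}]' 40
python3 -m creep '[{"dx":0,"dy":0,"dz":0,"spin":0.0208,"fingers":1},{"dx":0,"dy":0,"dz":0,"spin":0.0208,"fingers":1},{"dx":0,"dy":0,"dz":0,"spin":0.0208,"fingers":1},{"dx":0,"dy":0,"dz":0,"spin":0.0208,"fingers":1},{"dx":0,"dy":0,"dz":0,"spin":0.0208,"fingers":1},{"dx":0,"dy":0,"dz":0,"spin":0.0208,"fingers":1},{"dx":0,"dy":0,"dz":0,"spin":0.0208,"fingers":1},{"dx":0,"dy":0,"dz":0,"spin":0.0208,"fingers":1}]' 40
python3 -m creep '[{"dx":0,"dy":0,"dz":0,"spin":0.0208,"fingers":1},{"dx":0,"dy":0,"dz":0,"spin":0.0208,"fingers":1},{"dx":0,"dy":0,"dz":0,"spin":0.0208,"fingers":1},{"dx":0,"dy":0,"dz":0,"spin":0.0208,"fingers":1},{"dx":0,"dy":0,"dz":0,"spin":0,"fingers":1},{"dx":0,"dy":0,"dz":0,"spin":0,"fingers":1},{"dx":0,"dy":0,"dz":0,"spin":0,"fingers":1},{"dx":0,"dy":0,"dz":0,"spin":0,"fingers":1}]' 40
python3 -c "
from h import *
s=save('top','t4');X=cloud(s);Z=X[...,2]
for n,x,y,h in [('trap',.39,.08,.08)]:
  m=(abs(X[...,0]-x)<.08)&(abs(X[...,1]-y)<.08)&(Z>.068)&(Z<.09)
  print(m.sum(),cv2.minAreaRect((X[m][:,:2]*1000).astype(np.float32)),np.nanmedian(Z[m]))
s=save('wrist','w4');X=cloud(s);Z=X[...,2]
m=(abs(X[...,0]-.39)<.08)&(abs(X[...,1]-.08)<.08)&(Z>.07)&(Z<.09)
print(m.sum(),m.sum() and cv2.minAreaRect((X[m][:,:2]*1000).astype(np.float32)))
save('scene','s4');s=load('s4');X=cloud(s);Z=X[...,2]
m=(abs(X[...,0]-.39)<.08)&(abs(X[...,1]-.08)<.08)&(Z>.075)&(Z<.09)
print(m.sum(),m.sum() and cv2.minAreaRect((X[m][:,:2]*1000).astype(np.float32)));crop(s,150,100,350,250,4,'c4')"
```

```text
clock: 15.55
eef_pos: [0.3892, 0.0805, 0.0233]
tool_rot: [-180.0, 0.0, -1.3]
ft_force: [-0.3, 0.0, -0.4]
grip_width: 0.0853
finger_force: 0.0
clock: 16.35
eef_pos: [0.3895, 0.0805, 0.1853]
tool_rot: [-180.0, -0.1, -1.3]
ft_force: [1.0, 0.2, -0.1]
grip_width: 0.0858
finger_force: 0.0
clock: 17.15
eef_pos: [0.3892, 0.0805, 0.1832]
tool_rot: [-180.0, -0.0, 58.9]
ft_force: [-0.1, -0.4, 0.2]
grip_width: 0.0855
finger_force: 0.0
clock: 17.95
eef_pos: [0.3893, 0.0805, 0.1833]
tool_rot: [-180.0, -0.0, 88.4]
ft_force: [0.1, 0.2, 0.1]
grip_width: 0.085
finger_force: 0.0
260 ((395.692138671875, 79.91365051269531), (43.470890045166016, 43.78501510620117), 88.29843139648438) 0.07648793071935511
2833 ((390.30059814453125, 81.20067596435547), (45.41634750366211, 56.13297653198242), 88.72222900390625)
242 ((385.2859191894531, 78.15364837646484), (45.1225471496582, 54.760658264160156), 88.9092788696289)
```

View pics/c4.png

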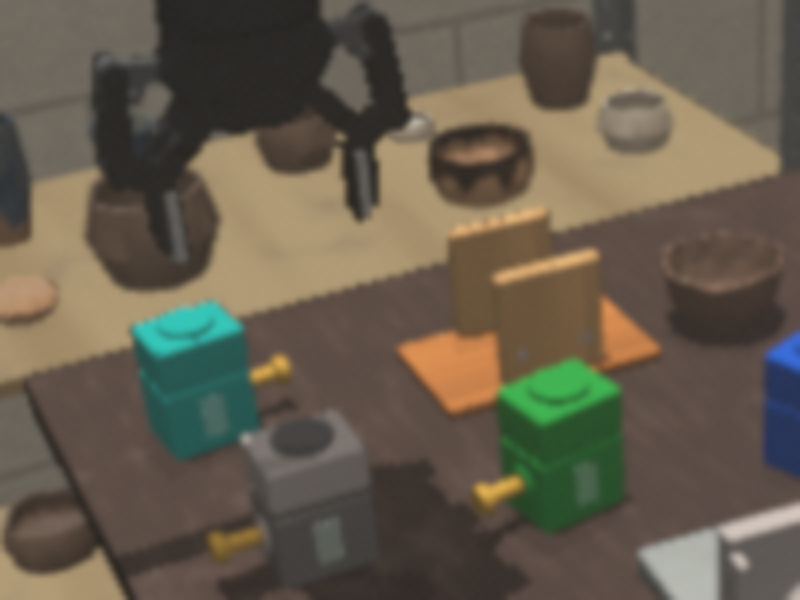

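The crop shows the grey trap upright on the bare table at (310,500), with its nipple towards the robot. The wrist camera puts it at (0.390, 0.081), 45x56 mm, square to the fingers. Regripping on the y faces above the nipple.

```bash
python3 -m creep '[{"dx":0.005,"dy":0.002,"dz":-0.1,"spin":0,"fingers":1},{"dx":0,"dy":0,"dz":-0.15,"spin":0,"fingers":1},{"dx":0,"dy":0,"dz":-0.15,"spin":0,"fingers":1},{"dx":0,"dy":0,"dz":-0.15,"spin":0,"fingers":1},{"dx":0,"dy":0,"dz":-0.1,"spin":0,"fingers":1},{"dx":0,"dy":0,"dz":-0.065,"spin":0,"fingers":1},{"dx":0,"dy":0,"dz":0,"spin":0,"fingers":1},{"dx":0,"dy":0,"dz":0,"spin":0,"fingers":1}]' 40
python3 -m creep '[{"dx":0,"dy":0,"dz":0,"spin":0,"fingers":0.5},{"dx":0,"dy":0,"dz":0,"spin":0,"fingers":0.5},{"dx":0,"dy":0,"dz":0,"spin":0,"fingers":0.5},{"dx":0,"dy":0,"dz":0,"spin":0,"fingers":0.5},{"dx":0,"dy":0,"dz":0,"spin":0,"fingers":0.5},{"dx":0,"dy":0,"dz":0,"spin":0,"fingers":0.5},{"dx":0,"dy":0,"dz":0,"spin":0,"fingers":0.5},{"dx":0,"dy":0,"dz":0,"spin":0,"fingers":0.5}]' 40
python3 -m creep '[{"dx":0,"dy":0,"dz":0.05,"spin":0,"fingers":0.5},{"dx":0,"dy":0,"dz":0.1,"spin":0,"fingers":0.5},{"dx":0,"dy":0,"dz":0.15,"spin":0,"fingers":0.5},{"dx":0,"dy":0,"dz":0.15,"spin":0,"fingers":0.5},{"dx":0,"dy":0,"dz":0.1,"spin":0,"fingers":0.5},{"dx":0,"dy":0,"dz":0.05,"spin":0,"fingers":0.5},{"dx":0,"dy":0,"dz":0,"spin":0,"fingers":0.5},{"dx":0,"dy":0,"dz":0,"spin":0,"fingers":0.5}]' 40
```

```text
clock: 18.9
eef_pos: [0.3904, 0.0809, 0.0407]
tool_rot: [-180.0, 0.0, 88.5]
ft_force: [-0.8, -0.0, 0.8]
grip_width: 0.0855
finger_force: 0.0
clock: 19.7
eef_pos: [0.3907, 0.0809, 0.0411]
tool_rot: [179.9, -0.0, 88.5]
ft_force: [-1.6, 0.4, 7.5]
grip_width: 0.0557
finger_force: 42.5
clock: 20.5
eef_pos: [0.3899, 0.0809, 0.1595]
tool_rot: [-179.9, 0.0, 88.5]
ft_force: [-0.5, -1.1, -3.3]
grip_width: 0.0553
finger_force: 44.0
```

Held at 55.7 mm. Carrying it over the stand.

```bash
python3 -m creep '[{"dx":0.122,"dy":0.081,"dz":0,"spin":0,"fingers":0.5},{"dx":0.122,"dy":0.081,"dz":0,"spin":0,"fingers":0.5},{"dx":0.122,"dy":0.081,"dz":0,"spin":0,"fingers":0.5},{"dx":0.122,"dy":0.081,"dz":0,"spin":0,"fingers":0.5},{"dx":0.122,"dy":0.081,"dz":0,"spin":0,"fingers":0.5},{"dx":0.122,"dy":0.081,"dz":0,"spin":0,"fingers":0.5},{"dx":0.122,"dy":0.081,"dz":0,"spin":0,"fingers":0.5},{"dx":0.122,"dy":0.081,"dz":0,"spin":0,"fingers":0.5}]' 40
python3 -m creep '[{"dx":0,"dy":0,"dz":0,"spin":0,"fingers":0.5},{"dx":0,"dy":0,"dz":0,"spin":0,"fingers":0.5},{"dx":0,"dy":0,"dz":-0.05,"spin":0,"fingers":0.5},{"dx":0,"dy":0,"dz":0,"spin":0,"fingers":0.5},{"dx":0,"dy":0,"dz":0,"spin":0,"fingers":0.5},{"dx":0,"dy":0,"dz":0,"spin":0,"fingers":0.5},{"dx":0,"dy":0,"dz":0,"spin":0,"fingers":0.5},{"dx":0,"dy":0,"dz":0,"spin":0,"fingers":0.5}]' 40
python3 -c "
from h import *
s=save('wrist','w5');X=cloud(s);Z=X[...,2]
for lo,hi in [(.15,.21),(.21,.27)]:
  m=(abs(X[...,0]-.585)<.06)&(X[...,1]>lo)&(X[...,1]<hi)&(Z>.082)&(Z<.09)
  print(m.sum(),m.sum() and cv2.minAreaRect((X[m][:,:2]*1000).astype(np.float32)))
s=save('scene','s5');crop(s,200,100,350,212,5,'c5');print(observe()['eef_pos'])"
```

```text
clock: 21.3
eef_pos: [0.5859, 0.2111, 0.1583]
tool_rot: [-179.8, 0.0, 88.5]
ft_force: [1.2, -0.3, -3.1]
grip_width: 0.0554
finger_force: 44.1
clock: 22.1
eef_pos: [0.5855, 0.2104, 0.1505]
tool_rot: [180.0, -0.0, 88.5]
ft_force: [0.2, 0.2, -2.9]
grip_width: 0.0554
finger_force: 44.5
0 0
1460 ((585.9596557617188, 247.7849578857422), (11.83891773223877, 71.20989227294922), 88.5416488647461)
[0.58548103 0.21045651 0.15041326]
```

View pics/w5.png

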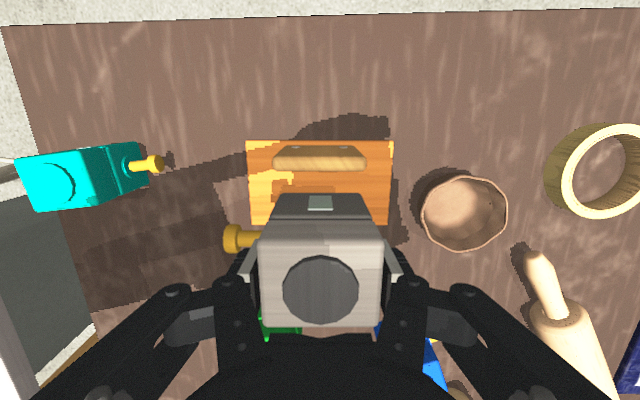

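The picture shows the trap at (320,280) square in the fingers over the stand. The far wall is at (320,158), and its measured centre is y = 0.248, so the stand's centre is at y ≈ 0.2113. Lowering.

```bash
python3 -m creep '[{"dx":0,"dy":0.004,"dz":-0.05,"spin":0,"fingers":0.5},{"dx":0,"dy":0,"dz":-0.08,"spin":0,"fingers":0.5},{"dx":0,"dy":0,"dz":-0.08,"spin":0,"fingers":0.5},{"dx":0,"dy":0,"dz":-0.08,"spin":0,"fingers":0.5},{"dx":0,"dy":0,"dz":-0.08,"spin":0,"fingers":0.5},{"dx":0,"dy":0,"dz":-0.08,"spin":0,"fingers":0.5},{"dx":0,"dy":0,"dz":-0.03,"spin":0,"fingers":0.5},{"dx":0,"dy":0,"dz":0,"spin":0,"fingers":0.5}]' 40
python3 -m creep '[{"dx":0,"dy":0,"dz":-0.01,"spin":0,"fingers":0.5},{"dx":0,"dy":0,"dz":-0.01,"spin":0,"fingers":0.5},{"dx":0,"dy":0,"dz":-0.005,"spin":0,"fingers":0.5},{"dx":0,"dy":0,"dz":0,"spin":0,"fingers":0.5},{"dx":0,"dy":0,"dz":0,"spin":0,"fingers":0.5},{"dx":0,"dy":0,"dz":0,"spin":0,"fingers":0.5},{"dx":0,"dy":0,"dz":0,"spin":0,"fingers":0.5},{"dx":0,"dy":0,"dz":0,"spin":0,"fingers":0.5}]' 40
```

```text
clock: 23.0
eef_pos: [0.585, 0.2112, 0.0531]
tool_rot: [-179.9, 0.0, 88.5]
ft_force: [-0.1, 0.4, -3.5]
grip_width: 0.0553
finger_force: 44.5
clock: 23.8
eef_pos: [0.5855, 0.2113, 0.0493]
tool_rot: [-180.0, -0.0, 88.5]
ft_force: [0.3, 0.1, -3.3]
grip_width: 0.0553
finger_force: 44.5
```

Not quite down yet: the tool force still shows the trap's weight. One or two millimetres more, then release.

```bash
python3 -m creep '[{"dx":0,"dy":0,"dz":-0.004,"spin":0,"fingers":0.5},{"dx":0,"dy":0,"dz":-0.004,"spin":0,"fingers":0.5},{"dx":0,"dy":0,"dz":0,"spin":0,"fingers":0.5},{"dx":0,"dy":0,"dz":0,"spin":0,"fingers":1},{"dx":0,"dy":0,"dz":0,"spin":0,"fingers":1},{"dx":0,"dy":0,"dz":0,"spin":0,"fingers":1},{"dx":0,"dy":0,"dz":0,"spin":0,"fingers":1},{"dx":0,"dy":0,"dz":0,"spin":0,"fingers":1}]' 40
python3 -m creep '[{"dx":0,"dy":0,"dz":0,"spin":0,"fingers":1},{"dx":0,"dy":0,"dz":0.05,"spin":0,"fingers":1},{"dx":0,"dy":0,"dz":0.1,"spin":0,"fingers":1},{"dx":0,"dy":0,"dz":0.15,"spin":0,"fingers":1},{"dx":0,"dy":0,"dz":0.15,"spin":0,"fingers":1},{"dx":0,"dy":0,"dz":0.15,"spin":0,"fingers":1},{"dx":0,"dy":0,"dz":0.1,"spin":0,"fingers":1},{"dx":0,"dy":0,"dz":0,"spin":0,"fingers":1}]' 40
python3 -c "
from h import *
s=save('wrist','w6');X=cloud(s);Z=X[...,2]
m=(abs(X[...,0]-.585)<.06)&(abs(X[...,1]-.211)<.028)&(Z>.08)&(Z<.1)
print(m.sum(),cv2.minAreaRect((X[m][:,:2]*1000).astype(np.float32)),np.nanmedian(Z[m]))
s=save('scene','s6');crop(s,150,90,350,240,4,'c6')
A,B=cloud(load('t1')),cloud(save('top','t6'))
for n,(a,b,c,d) in dict(cup=(388,125,425,162),stamp=(443,135,468,158),rib=(412,250,465,290)).items():
  for q in (A,B):
    k=q[b:d,a:c]; k=k[k[...,2]>.004]; print(n,np.round(k[:,:2].mean(0),3))"
```

```text
clock: 24.6
eef_pos: [0.5855, 0.2112, 0.0476]
tool_rot: [-180.0, -0.0, 88.5]
ft_force: [0.3, -0.7, -0.4]
grip_width: 0.0853
finger_force: 0.0
clock: 25.4
eef_pos: [0.5864, 0.2115, 0.1918]
tool_rot: [179.7, -0.1, 88.5]
ft_force: [0.0, 0.2, -0.3]
grip_width: 0.0852
finger_force: 0.0
2808 ((586.2656860351562, 211.43975830078125), (45.98787307739258, 56.092498779296875), 88.52890014648438) 0.08452284311015132
cup [ 0.686 -0.188]
cup [ 0.687 -0.188]
stamp [ 0.675 -0.291]
stamp [ 0.675 -0.292]
rib [ 0.403 -0.254]
rib [ 0.403 -0.253]
```

View pics/c6.png

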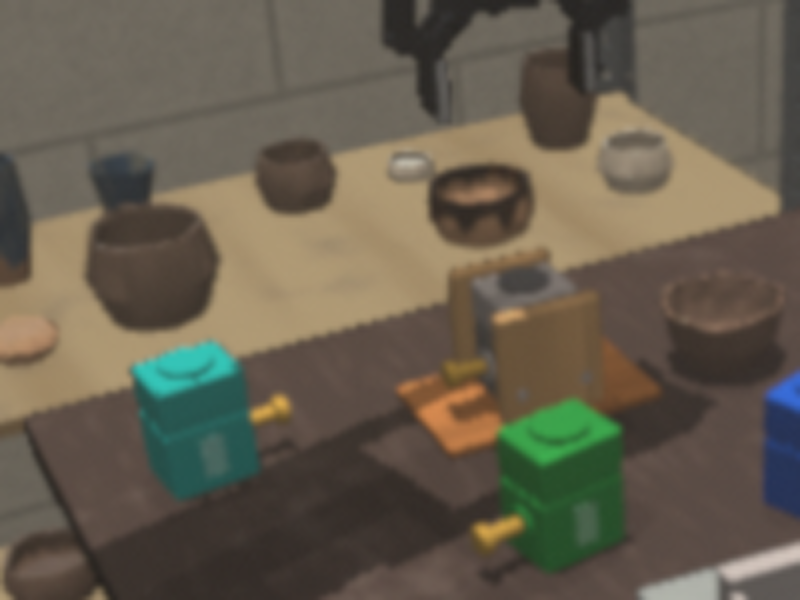

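The crop shows the trap upright between the walls at (520,310), with the gripper clear of it. The trap measures (0.586, 0.211), square to the stand, and the bystanders have not moved. Handing in.

```bash
python3 -c "
from bench import hand_in
print(hand_in())"
```

```text
the job is handed in; nothing more can be done
None
```

I handed the job in with the trap standing upright in the wooden stand, square between the walls and within about 2 mm of the middle, the sleeve forward and the bystanders left where they were; `hand_in()` returned no verdict.

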